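# Stow a memory module in a push-latch drawer

## Robot

A 7-joint arm with a two-finger parallel gripper is mounted at the origin on a cart in front of the work surface, level with it; the furniture and walls round the work are solid. World frame = base frame: x ahead of the robot, y to its left, z up, the work surface at z = 0. Lengths are in mm, angles in rad, forces in N, time in s.
With the tool pointing down it reaches from about 425 to 825 mm from the base axis. Payload 3.6 kg.
Tool frame: the origin (TCP) lies at the very end of the fingers, on their centre line; the grasp point (between the pads) lies 19 mm behind it (robot.pinch_z is the distance from the TCP to the grasp point, in mm); z points along the fingers, y is the line along which they close (so a half turn about z gives the same grasp; the last joint's range is limited). The gripper opens to 93 mm and grips with 3 to 60 N. Pads are 15 mm wide; open, the fingers measure 128 mm over their backs; the gripper's body (75 mm by 188 mm) begins 65 mm behind the grasp point.
Start: joints at [-1.312, 0.615, -0.013, 1.423, 0.008, 1.103, -0.04], TCP at [182.594, 623.796, 218.64] pointing down, gripper open.
Joint ranges: [-3.12, 3.12], [-0.3, 2.06], [-1.34, 1.32], [0.26, 2.42], [-1.36, 4.5], [0.01, 1.98], [-2.84, 2.84]. Speed limits (rad/s): [2.79, 2.79, 3.14, 3.14, 3.14, 3.14, 3.14].

## Interface

Orientations are given as a unit quaternion [x, y, z, w].
In Python, from plant import robot gives the robot as it stands.
- The arm moves only by the shell command python3 -m inch 'ROWS' [FORCE]. ROWS is JSON, a list of rows, each a list of 3 entries, a list of its own where there are three numbers: the shift along the tool's x, y, z in cm, then the turn, a rotation vector about the tool's x, y, z in rad, then the opening, from -1 (shut) to 1 (fully open). In form: [[[dx, dy, dz], [ax, ay, az], grip], ...]. A call has 1 to 12 rows; each row shifts and turns the commanded pose from where the row before left it, along the tool's axes as they then stand; what a row does not reach is not made up. A row lasts 1/8 s, in which the tool goes at most 62.5 mm and 10.7 degrees, less where a joint would pass 70% of its speed; a pose out of reach is approached as far as the arm can. A call with a gripper value outside its range is refused whole. The fingers move at their own pace and stop on an object; FORCE is the grip in N (left out, the last holds). Time passes only in rows, so rows that do not move let the fingers close. It gives the time, the measured TCP pose, the force, the opening and the grip force at its end, in the units of the state.
- robot.observe(): the state, without advancing time (a new reading comes with each control period).
- robot.get_image(name): name is "scene" or "top"; returns a dict with "color" (480x640x3 uint8, red, green, blue), "mtx" (3x3 intrinsics, pixels), "k1" (the pictures are not rectified: a ray, as slopes to the right and down, at radius r is drawn at 1 + k1 r^2 times it, then the intrinsics apply), "eye" and "attitude" of the camera in the world. Camera axes: x right, y up, looking along -z (the intrinsics and any distortion apply to the point x, -y, -z); pixel columns grow to the right and rows downward; lengths in mm; the calibration is good to about 2 mm. A picture is of the moment at which its call begins. There is no depth.
- robot.close_job(): hands the job in; it is judged then, once.
The state is a dict: "t": time; "qpos": joint angles; "qvel": joint speeds; "effort": joint torques, N m; "ee_pos": TCP position; "tool_rot": TCP orientation; "wrist_force": force on the tool from outside, world axes, zero at the start; "torque": the same for the moment, N m; "opening": finger opening in mm; "grasp_force": force on a finger pad.
Only numpy, scipy, OpenCV 4.12 (cv2) and the standard library are available. Lean on these libraries where they do the work, as an engineer would, in place of code of your own. Each camera call takes 0.05 s, during which the arm holds its last target. There are 200 camera calls.

## Task

Put the loose memory module away in the wider of the two push-latch drawer boxes: press its shut drawer front so that it pops open, lay the module flat inside, then press the front in again until it latches and stays shut by itself. Leave the narrower box's drawer shut and do not disturb the tape roll, the brush or the solder reel.

Things in the scene. Friction and masses are not known exactly. Their poses are not given: they have to be found in the camera images.
- module: PC memory module with a grey heat spreader, 133 x 30 x 8 mm, loose, lying flat on the bench. Origin: centre of its underside; its long side runs along its y axis, its x axis points across the 30 mm width (edges at x = -16 and +16 mm), z up. Weighs about 30 g
- wide_box: The wider of two low grey sheet-steel drawer boxes, fixed to the bench: 140 mm deep (x), 200 mm wide (y), 54 mm high. Origin: centre of its underside; its -x axis points out of its front, toward the robot, and is the way its drawer opens. Which box stands left and which right varies
- wide_drawer (a joint): How far the wide drawer stands out (m): 0 latched, -0.010 pressed in to its rigid stop, 0.100 fully open. Push-push latch: a press to the stop, then letting go, changes the state once: from 0 it is freed and a spring (2.4 N at 0, 0.9 N at 0.1) drives it out, following the finger, to 0.100 in about 1 s; from open it latches at 0. A press short of -0.008 may not count. Pressing takes 2.5 to 3.5 N
- wide_drawer_front (a point): Centre of the outer face of the wide drawer's flat aluminium front (198 mm wide, heights 5 to 52 mm, no handle); moves with the drawer. x axis points into the box, y along the front, z up. 28.5 mm above the bench; in the box frame at x = -86 mm minus the joint value (when latched, the front stands 10 mm clear of the case)
- wide_drawer_floor (a point): On the wide drawer's inner floor, 16 mm above the bench, 56 mm behind the front's outer face, mid-width; moves with the drawer; axes as the box. With the drawer open the floor is uncovered from 50 mm before to 60 mm behind this point. Inside the drawer is 126 mm deep and 172 mm wide; side and rear walls rise 26 mm above the floor, the front 36 mm
- narrow_box: The narrower drawer box, same depth and height and same kind of latch but 110 mm wide; axes and origin as the wide one. Stays shut
- narrow_drawer (a joint): How far the narrow drawer stands out (m), 0 = latched shut; must stay so
- tape: Roll of black tape lying flat, 58 mm across, 19 mm high, a bystander. Origin: centre of its underside
- brush: Black hand brush, 159 x 22 x 13 mm, a bystander lying on the bench. Origin: centre of its underside, long side along its y axis
- reel: Reel of solder with blue flanges, 58 mm across, 36 mm high, a bystander. Origin at its underside, 12 mm from its axis

How it is judged:
By the outcome, as a careful person would: the job done as asked, in the order asked, and still so for the second after the job is handed in, with the robot touching nothing.
It also fails if it takes over 67 s, if anything falls off the work surface, if the arm or the gripper's body presses on something with over 40 N, if the wrist force passes 120 N, or if a joint passes its speed limit or range.

## Working session

There is one attempt and no reset: what is moved stays moved. The work goes in short steps, Python scripts to look and compute and a shell command to move; the robot and the scene stay as the last step left them, time stands still between calls to the robot, and variables do not carry over. Pictures are saved under pics/ and viewed, at most 10 in all, crops included, and the job is handed in when it is done.

```bash
mkdir -p pics; ls; cat > h.py <<'E'
import numpy as np, cv2
from plant import robot
from scipy.spatial.transform import Rotation as R
def snap(n,f):
    im=robot.get_image(n); cv2.imwrite('pics/'+f,im['color'][:,:,::-1]); 
    np.savez('pics/'+f[:-4]+'.npz',**{k:np.array(v) for k,v in im.items() if k!='color'}); return im
def cam(f): 
    c=dict(np.load('pics/'+f+'.npz')); return c
def rot(c):
    a=np.array(c['attitude']); return a if a.shape==(3,3) else R.from_quat(a).as_matrix()
def ray(c,u,v):
    K=c['mtx']; d=np.array([(u-K[0,2])/K[0,0],(v-K[1,2])/K[1,1]]); s=d.copy()
    for _ in range(20): s=d/(1+c['k1']*(s@s))
    r=rot(c)@np.array([s[0],-s[1],-1]); return np.array(c['eye']),r
def onz(c,u,v,z):
    e,r=ray(c,u,v); return e+r*(z-e[2])/r[2]
def proj(c,p):
    q=rot(c).T@(np.array(p)-c['eye']); s=np.array([q[0],-q[1]])/-q[2]; s=s*(1+c['k1']*(s@s)); K=c['mtx']
    return [K[0,0]*s[0]+K[0,2],K[1,1]*s[1]+K[1,2]]
def tri(c1,p1,c2,p2):
    A=[];b=[]
    for c,p in((c1,p1),(c2,p2)):
        e,r=ray(c,*p); r/=np.linalg.norm(r); M=np.eye(3)-np.outer(r,r); A.append(M); b.append(M@e)
    return np.linalg.lstsq(np.vstack(A),np.hstack(b),rcond=None)[0]
E
python3 - <<'E'
from h import *
for n in('scene','top'):
    im=snap(n,n+'0.png'); print(n,im['mtx'],im['k1'],im['eye'],im['attitude'])
print(robot.observe())
E
```

```text
pics
scene [[464.14398107   0.         311.83829651]
 [  0.         464.14398107 245.78154192]
 [  0.           0.           1.        ]] 0.01253531949584691 [583.15166309 871.33774546 707.5215699 ] [-2.41541146e-05  4.41522567e-01  8.97250070e-01 -3.66222145e-04]
top [[433.9603136    0.         321.19131317]
 [  0.         433.9603136  240.47551144]
 [  0.           0.           1.        ]] 0.005276390456161657 [ 501.32714832   35.32613155 1061.6471377 ] [ 0.02987498 -0.02223686 -0.70603797  0.70719403]
{'t': 0.1, 'qpos': array([-1.3124839 ,  0.61582439, -0.01260296,  1.4247097 ,  0.00812023,
        1.10338722, -0.04038891]), 'qvel': array([ 3.27944726e-04, -8.21966193e-04, -9.28317436e-05, -5.57377944e-03,
        5.78186809e-04, -1.11254085e-04, -5.65440726e-04]), 'effort': array([ 1.56731308e-03, -4.60044193e+01,  2.10226947e-01, -1.66246122e+01,
       -6.11915183e-02,  1.69806636e-02,  9.62963281e-05]), 'ee_pos': array([182.44071823, 623.14526074, 217.60541797]), 'tool_rot': array([ 1.41888451e-01,  9.89881998e-01, -1.13098079e-03, -1.35276192e-04]), 'wrist_force': array([ 0.29622343,  0.2174431 , -0.12652873]), 'torque': array([ 0.01228974, -0.02157624, -0.02998401]), 'grasp_force': 0.0, 'opening': 92.87897083616838}
```

View pics/scene0.png

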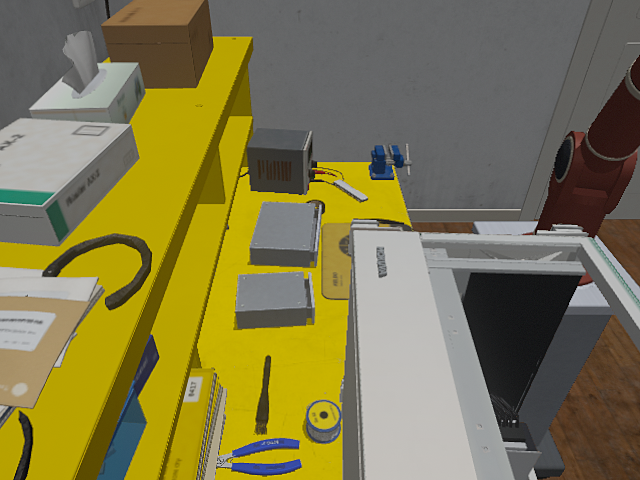

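View pics/top0.png

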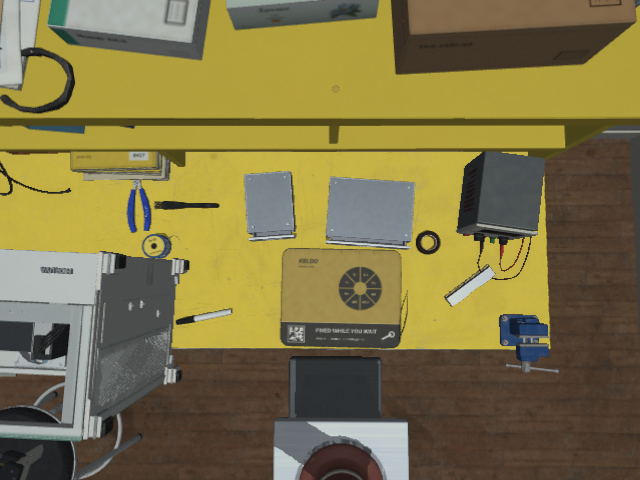

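The scene picture shows two drawer boxes: the wide one at (285,232) and the narrow one at (275,300). In the top picture they are at (370,211) wide and (270,205) narrow. The module is at (470,285) in top and (350,190) in scene, next to a PSU. The tape is at (428,242), the brush at (187,205) and the reel at (157,245). A big chassis stands on the left.

```bash
python3 - <<'E'
from h import *
s,t=cam('scene0'),cam('top0')
print('tcp',proj(s,[182,623,218]),proj(t,[182,623,218]), 'base',proj(s,[0,0,0]),proj(t,[0,0,0]),proj(t,[0,0,300]))
S=cv2.imread('pics/scene0.png');T=cv2.imread('pics/top0.png')
a=cv2.resize(T[150:320,300:520],None,fx=3.6,fy=3.6,interpolation=cv2.INTER_CUBIC)[:, :792]
cv2.imwrite('pics/cropT.png',a[:600])
b=cv2.resize(S[160:280,230:390],None,fx=5,fy=5,interpolation=cv2.INTER_CUBIC)
cv2.imwrite('pics/cropS.png',b)
for p in[(447,300),(492,268),(326,243),(410,248),(412,181),(329,178),(247,240),(296,236),(170,250),(170,350),(0,250),(187,265),(516,315),(545,350),(510,240),(460,230)]: print(p,onz(t,*p,0).round(),onz(t,*p,50).round(),onz(t,*p,200).round())
E
```

```text
tcp [np.float64(691.9693319956709), np.float64(469.9607092708924)] [np.float64(15.06515461492495), np.float64(441.2393540187145)] base [np.float64(554.0944722257357), np.float64(257.9587299633928)] [np.float64(340.6413452401401), np.float64(486.5534973774377)] [np.float64(346.7967181615606), np.float64(575.6686432104339)]
(447, 300) [ 436. -258.    0.] [ 439. -244.   50.] [ 448. -203.  200.]
(492, 268) [ 513. -368.    0.] [ 513. -349.   50.] [ 511. -292.  200.]
(326, 243) [574.  35.   0.] [570.  35.  50.] [560.  35. 200.]
(410, 248) [ 562. -170.    0.] [ 559. -161.   50.] [ 550. -132.  200.]
(412, 181) [ 727. -177.    0.] [ 717. -167.   50.] [ 685. -137.  200.]
(329, 178) [735.  28.   0.] [724.  28.  50.] [691.  29. 200.]
(247, 240) [581. 229.   0.] [577. 220.  50.] [566. 193. 200.]
(296, 236) [591. 109.   0.] [586. 105.  50.] [574.  95. 200.]
(170, 250) [556. 418.   0.] [553. 400.  50.] [546. 346. 200.]
(170, 350) [314. 411.   0.] [323. 394.  50.] [349. 341. 200.]
(0, 250) [555. 838.   0.] [553. 800.  50.] [545. 686. 200.]
(187, 265) [519. 376.   0.] [518. 360.  50.] [516. 311. 200.]
(516, 315) [ 400. -423.    0.] [ 405. -401.   50.] [ 419. -336.  200.]
(545, 350) [ 318. -489.    0.] [ 326. -464.   50.] [ 352. -390.  200.]
(510, 240) [ 581. -414.    0.] [ 578. -393.   50.] [ 566. -329.  200.]
(460, 230) [ 606. -293.    0.] [ 601. -277.   50.] [ 586. -231.  200.]
```

View pics/cropT.png

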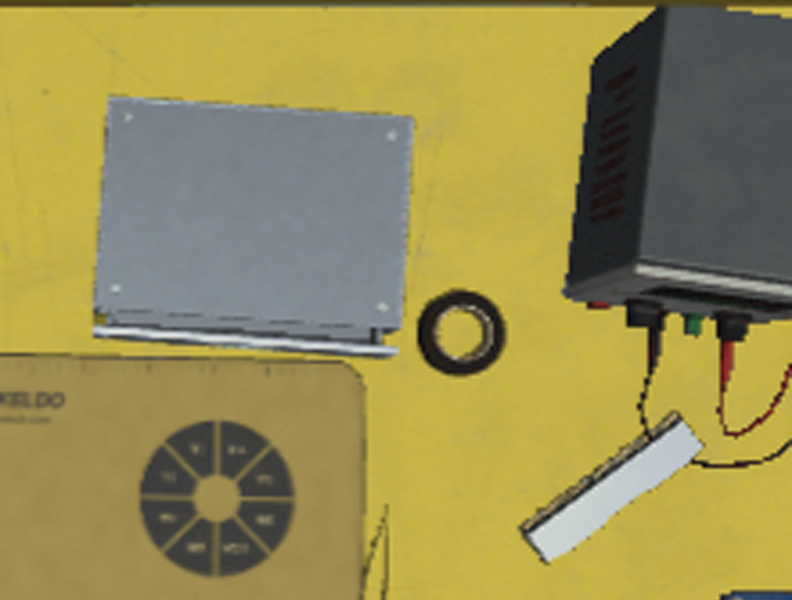

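View pics/cropS.png

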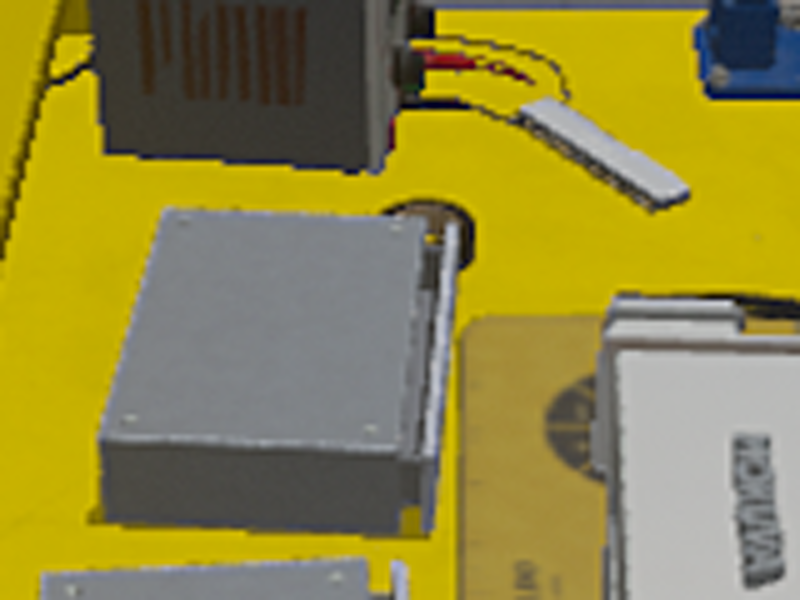

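The crops show the module lying flat with its top face at crop-T corners (678,412), (705,447), (547,563), (522,528). The wide box's top plate corners are (108,97), (413,116), (402,330), (95,313), and its drawer front line runs (95,333)-(397,353). The tape is close to the front's right end. The chassis on the left has to be cleared, so I'll triangulate its height too.

```bash
python3 - <<'E'
from h import *
s,t=cam('scene0'),cam('top0')
np.set_printoptions(suppress=True,precision=1)
def T(x,y): return 300+x/3.6,150+y/3.6
def S(x,y): return 230+x/5,160+y/5
P={'b_back+':((108,97),(100,438)),'b_back-':((413,116),(165,208)),'b_front-':((402,330),(425,218)),'b_front+':((95,313),(402,450)),
'f+':((95,336),(436,462)),'f-':((397,355),(458,222)),
'A':((678,412),(520,110)),'B':((705,447),(548,97)),'C':((547,563),(689,188)),'D':((522,528),(655,203))}
for k,(a,b) in P.items():
    p=tri(s,S(*b),t,T(*a)); print(k,p, 'resid',np.array(proj(s,p))-S(*b),np.array(proj(t,p))-T(*a))
for n,a,b in(('ch1',(103,252),(352,228)),('ch2',(75,437),(585,238)),('psu',(461.,230),(313,193)),('psutop',(477,223),(309,134)),('ch3',(103,255),(413,232)),('shelf',(335,122),(253,38))):
    print(n,tri(s,b,t,a))
for q in[(185,260),(185,375),(165,382),(67,440),(0,437),(320,122),(320,150)]: print(q,[onz(t,*q,z).round() for z in(0,200,350)])
I=cv2.imread('pics/top0.png');J=cv2.imread('pics/scene0.png')
m=np.vstack([cv2.resize(I[240:480,0:200],(400,480)),])
m2=cv2.resize(J[200:480,320:640],(400,350));c=np.zeros((480,800,3),np.uint8);c[:,:400]=m;c[:350,400:]=m2
cv2.imwrite('pics/ch.png',c)
E
```

```text
b_back+ [726.2  25.8  51.1] resid [-0. -0.] [-0.  0.]
b_back- [ 713.3 -173.5   50.5] resid [-0.1 -0. ] [-0.   0.2]
b_front- [ 574.4 -164.7   49.8] resid [0.3 0. ] [ 0.  -0.4]
b_front+ [585.6  34.1  50.5] resid [0.6 0.1] [ 0.  -0.5]
f+ [570.5  34.1  43.5] resid [0.3 0. ] [ 0.  -0.3]
f- [ 557.7 -161.3   49.6] resid [0.1 0. ] [ 0.  -0.2]
A [ 519.3 -357.7    4.7] resid [-0.8 -0.1] [-0.1  1. ]
B [ 498.6 -376.     3. ] resid [0.1 0. ] [ 0.  -0.2]
C [ 422.  -268.3    4.5] resid [0.4 0. ] [ 0.  -0.5]
D [ 444.  -251.9    4.6] resid [0. 0.] [ 0. -0.]
ch1 [533.1 393.4 367.9]
ch2 [250.8 420.5 373.4]
psu [ 592.7 -291.5    7.8]
psutop [ 595.6 -264.2  201.1]
ch3 [493.9 400.9 370.1]
shelf [690.8  23.4 505.5]
(185, 260) [array([531., 381.,   0.]), array([526., 316., 200.]), array([521., 267., 350.])]
(185, 375) [array([255., 374.,   0.]), array([301., 310., 200.]), array([336., 262., 350.])]
(165, 382) [array([238., 421.,   0.]), array([288., 349., 200.]), array([325., 294., 350.])]
(67, 440) [array([103., 651.,   0.]), array([178., 535., 200.]), array([234., 448., 350.])]
(0, 437) [array([109., 811.,   0.]), array([183., 665., 200.]), array([238., 556., 350.])]
(320, 122) [array([877.,  50.,   0.]), array([806.,  48., 200.]), array([753.,  45., 350.])]
(320, 150) [array([806.,  50.,   0.]), array([748.,  47., 200.]), array([705.,  45., 350.])]
```

View pics/ch.png

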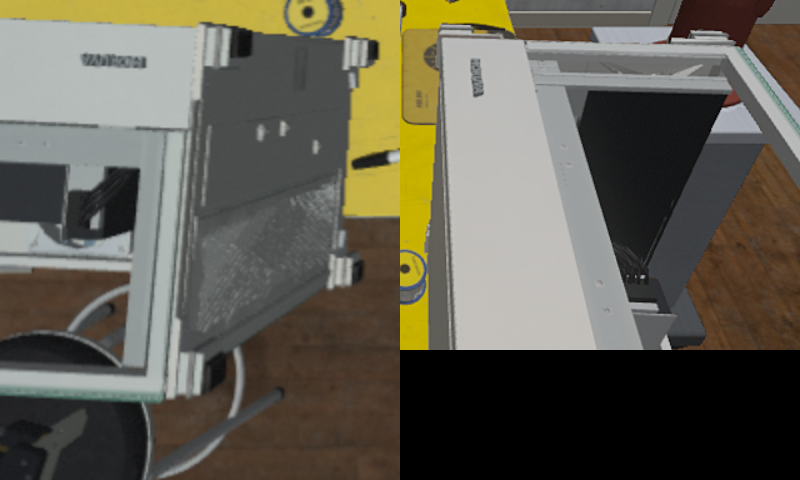

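The chassis spans x of about 250-540 from y of about 390 outward, is about 375 mm tall, and has a stool beside it. I'll raise the tool above it first, then swing across.

```bash
python3 -m inch '[[[0,0,-3],[0,0,0],-1],[[0,0,-5],[0,0,0],-1],[[0,0,-5],[0,0,0],-1],[[0,0,-5],[0,0,0],-1],[[0,0,-5],[0,0,0],-1],[[0,-3,-2],[0,0,0],-1],[[0,-4,0],[0,0,0],-1],[[0,-4,0],[0,0,0],-1],[[0,0,0],[0,0,0],-1]]' 20; python3 -c "
from plant import robot;print(robot.observe()['qpos'].round(3))"
```

```text
t: 1.23
ee_pos: [151.1, 515.9, 469.6]
tool_rot: [0.142, 0.99, 0.0, -0.0]
wrist_force: [0.8, 1.1, 0.4]
opening: 7.7
grasp_force: 0.0
[-1.321  0.305 -0.009  1.246  0.003  1.592 -0.043]
```

```bash
python3 -m inch '[[[-6,-0.6,0],[0,0,0.112],-1],[[-6,-0.6,0],[0,0,0.112],-1],[[-6,-0.6,0],[0,0,0.112],-1],[[-6,-0.6,0],[0,0,0.112],-1],[[-6,-0.6,0],[0,0,0.112],-1],[[-6,-0.6,0],[0,0,0.112],-1],[[-6,-0.6,0],[0,0,0.112],-1],[[-6,-0.6,0],[0,0,0.112],-1],[[-6,-0.6,0],[0,0,0.112],-1],[[-6,-0.6,0],[0,0,0.112],-1],[[-6,-0.6,0],[0,0,0.112],-1],[[-6,-0.6,0],[0,0,0.112],-1]]'; cat > st.py <<'E'
from h import *
import sys
# delta from current to target x y z yaw(deg of tool y)
o=robot.observe(); M=R.from_quat(o['tool_rot']).as_matrix()
print('qpos',o['qpos'].round(2),'ee',o['ee_pos'].round(1),'yaw_y',np.degrees(np.arctan2(M[1,1],M[0,1])).round(2),'tilt',M[:,2].round(3),'F',o['wrist_force'].round(1))
if len(sys.argv)>4:
    a=[float(v) for v in sys.argv[1:5]]; y=np.radians(a[3]); G=np.column_stack([[-np.sin(y),np.cos(y),0],[np.cos(y),np.sin(y),0],[0,0,-1]])
    d=np.array(a[:3])-o['ee_pos']
    print('shift cur tool frame cm',(M.T@d/10).round(2),'shift target frame',(G.T@d/10).round(2),'rotvec',R.from_matrix(M.T@G).as_rotvec().round(3))
E
python3 st.py 510 -61 20 -3.5
```

```text
t: 2.72
ee_pos: [515.0, -48.0, 467.8]
tool_rot: [0.728, 0.685, -0.001, 0.0]
wrist_force: [0.3, -1.5, -0.7]
opening: 0.5
grasp_force: 0.0
qpos [-0.32  0.29  0.55  1.32 -0.15  1.58  0.15] ee [515.  -48.  467.8] yaw_y -3.5 tilt [-0.001 -0.001 -1.   ] F [ 0.3 -1.5 -0.7]
shift cur tool frame cm [-1.26 -0.4  44.78] shift target frame [-1.33 -0.42 44.78] rotvec [-0.001  0.001  0.   ]
```

```bash
python3 -m inch '[[[-1.3,-0.4,4],[0,0,0],-1],[[0,0,6],[0,0,0],-1],[[0,0,6],[0,0,0],-1],[[0,0,6],[0,0,0],-1],[[0,0,6],[0,0,0],-1],[[0,0,6],[0,0,0],-1],[[0,0,6],[0,0,0],-1],[[0,0,3],[0,0,0],-1],[[0,0,1.8],[0,0,0],-1],[[0,0,0],[0,0,0],-1]]'; python3 st.py 536 -62.5 20 -3.5; python3 -c "
from h import *
snap('top','top1.png');snap('scene','scene1.png')
T=cv2.imread('pics/top1.png');S=cv2.imread('pics/scene1.png')
c=np.vstack([cv2.resize(T[170:300,280:480],(800,520))]);cv2.imwrite('pics/c1.png',c)"
```

```text
t: 3.98
ee_pos: [508.8, -59.0, 18.6]
tool_rot: [0.727, 0.686, -0.001, -0.001]
wrist_force: [0.1, 0.3, 0.6]
opening: -0.0
grasp_force: 0.0
qpos [-0.13  0.73  0.31  2.01 -0.45  0.48  0.46] ee [508.8 -59.   18.6] yaw_y -3.3 tilt [-0.003 -0.    -1.   ] F [0.1 0.3 0.6]
shift cur tool frame cm [-0.19  2.74 -0.15] shift target frame [-0.18  2.74 -0.14] rotvec [-0.003  0.     0.003]
```

View pics/c1.png

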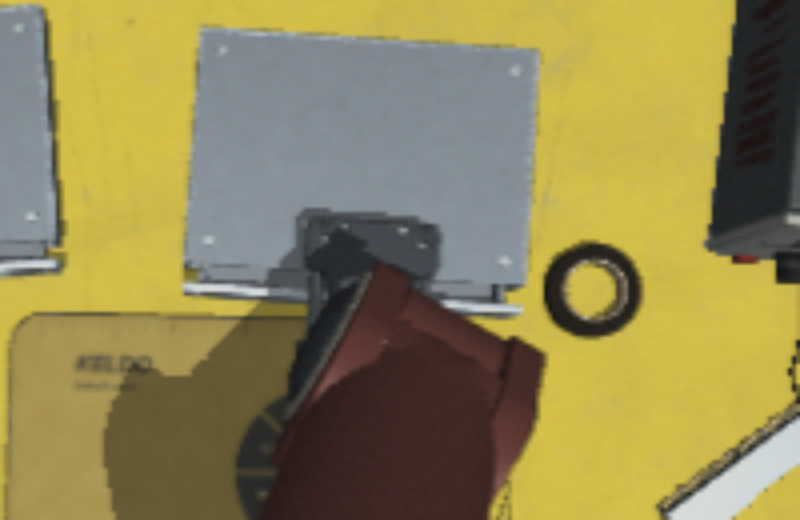

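The gripper stands before the middle of the wide drawer's front, with its body above the box. Now I'll approach and press.

```bash
python3 -m inch '[[[-0.1,1.5,0],[0,0,0],-1],[[-0.1,1,0],[0,0,0],-1],[[0,0.5,0],[0,0,0],-1],[[0,0.3,0],[0,0,0],-1],[[0,0,0],[0,0,0],-1]]'; python3 -m inch '[[[0,0.3,0],[0,0,0],-1],[[0,0,0],[0,0,0],-1]]'; python3 -m inch '[[[0,0.3,0],[0,0,0],-1],[[0,0,0],[0,0,0],-1]]'
```

```text
t: 4.7
ee_pos: [541.8, -62.9, 20.7]
tool_rot: [0.727, 0.686, -0.0, -0.0]
wrist_force: [-0.1, 0.4, 0.0]
opening: -0.0
grasp_force: 0.0
t: 4.95
ee_pos: [545.0, -63.1, 20.6]
tool_rot: [0.727, 0.686, 0.0, 0.0]
wrist_force: [0.1, 0.4, 0.5]
opening: 0.4
grasp_force: 0.0
t: 5.2
ee_pos: [548.2, -63.4, 20.7]
tool_rot: [0.727, 0.686, 0.0, 0.0]
wrist_force: [0.1, 0.7, -0.6]
opening: 0.3
grasp_force: 0.0
```

```bash
for i in 1 2 3; do python3 -m inch '[[[0,0.3,0],[0,0,0],-1],[[0,0,0],[0,0,0],-1]]' | grep -E "ee_pos|force: \["; done
```

```text
ee_pos: [550.0, -63.4, 20.5]
wrist_force: [-2.3, -0.1, 1.6]
ee_pos: [553.6, -63.7, 20.5]
wrist_force: [-1.8, 0.3, 1.4]
ee_pos: [557.1, -63.9, 20.5]
wrist_force: [-2.4, 0.0, -0.3]
```

```bash
for i in 1 2; do python3 -m inch '[[[0,0.2,0],[0,0,0],-1],[[0,0,0],[0,0,0],-1]]' | grep -E "ee_pos|force: \["; done
```

```text
ee_pos: [559.0, -64.1, 20.5]
wrist_force: [-3.0, 0.0, -0.8]
ee_pos: [559.5, -64.1, 20.5]
wrist_force: [-6.1, -0.3, 2.1]
```

It's at the stop, with force rising past 6 N and no more travel. I'll retreat quickly and lift.

```bash
python3 -m inch '[[[0,-5,0],[0,0,0],-1],[[0,-5,-1],[0,0,0],-1],[[0,-1,-5],[0,0,0],-1],[[0,0,-5],[0,0,0],-1],[[0,0,-6],[0,0,0],-1],[[0,0,0],[0,0,0],-1]]'; python3 st.py 471 -313.5 120 35.5; python3 -c "
from h import *
snap('top','top2.png');s=snap('scene','scene2.png')
T=cv2.imread('pics/top2.png');S=cv2.imread('pics/scene2.png')
c=np.hstack([cv2.resize(T[170:370,290:490],(400,400)),cv2.resize(S[160:320,220:380],(400,400))]);cv2.imwrite('pics/c2.png',c)"
```

```text
t: 7.2
ee_pos: [456.2, -58.4, 195.5]
tool_rot: [0.727, 0.687, 0.005, 0.005]
wrist_force: [0.3, 0.1, -0.2]
opening: 0.6
grasp_force: 0.0
qpos [-0.3   0.38  0.53  2.   -0.27  0.81  0.32] ee [456.2 -58.4 195.5] yaw_y -3.28 tilt [ 0.015 -0.001 -1.   ] F [ 0.3  0.1 -0.2]
shift cur tool frame cm [-25.39   2.82   7.6 ] shift target frame [-21.63 -13.61   7.55] rotvec [ 0.015  0.005 -0.677]
```

View pics/c2.png

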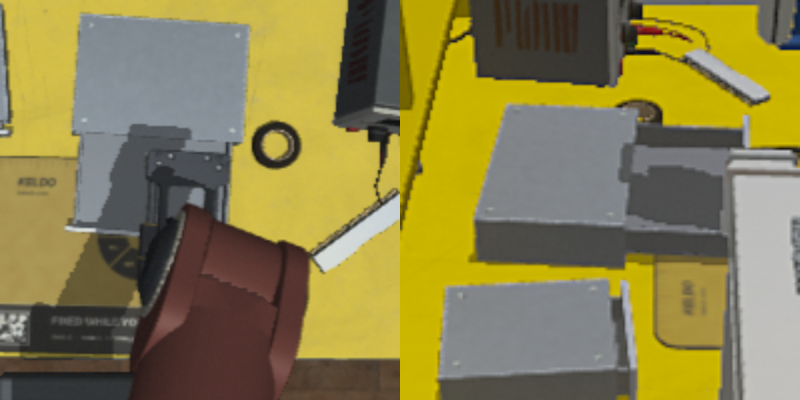

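The drawer is open: the top view shows its floor uncovered and its front at about (75,228) in the left half. Next is the module.

```bash
python3 -m inch '[[[-5,0.6,0],[0.015,0.005,0],0.4],[[-5,0.6,0],[0,0,0],0.4],[[-5,0.6,0],[0,0,0],0.4],[[-5,0.6,0],[0,0,0],0.4],[[-5.4,0.4,0],[0,0,0],0.4],[[0,0,1],[0,0,-0.17],0.4],[[0,0,2],[0,0,-0.17],0.4],[[0,0,2],[0,0,-0.17],0.4],[[0,0,2],[0,0,-0.167],0.4],[[0,0,0],[0,0,0],0.4]]'; python3 st.py 471 -313.5 100 35.5; python3 -c "
from h import *
snap('top','top3.png');s=snap('scene','scene3.png')
T=cv2.imread('pics/top3.png');S=cv2.imread('pics/scene3.png')
c=np.hstack([cv2.resize(T[210:330,420:540],(400,400)),cv2.resize(S[140:240,310:410],(400,400),interpolation=cv2.INTER_CUBIC)]);cv2.imwrite('pics/c3.png',c)"
```

```text
t: 8.55
ee_pos: [461.8, -311.4, 116.4]
tool_rot: [0.459, 0.888, -0.0, -0.011]
wrist_force: [0.2, 0.5, -0.6]
opening: 65.3
grasp_force: 0.0
qpos [ 0.38  0.62  0.28  1.8  -0.22  0.78  1.38] ee [ 461.8 -311.4  116.4] yaw_y 35.34 tilt [-0.019  0.01  -1.   ] F [ 0.2  0.5 -0.6]
shift cur tool frame cm [-0.74  0.64  1.62] shift target frame [-0.71  0.62  1.64] rotvec [-0.01  -0.019 -0.003]
```

View pics/c3.png

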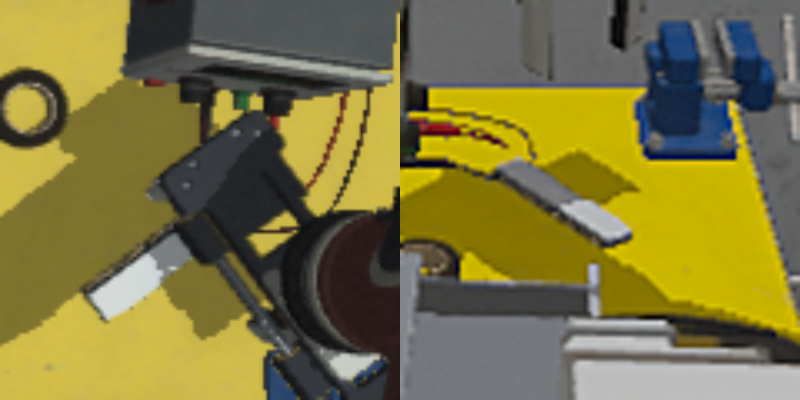

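The gripper is above the module, square to it. Its rear body end comes close in plan to the blue vice at right-half (690,90), so I'll check the vice's height and position.

```bash
python3 - <<'E'
from h import *
np.set_printoptions(suppress=True,precision=1)
s,t=cam('scene0'),cam('top0')
for b in[(370,179),(394,179),(408,172)]: print('base scene z0',b,onz(s,*b,0))
g=onz(s,370,179,0)
for z in(40,60,80,100,120): print(z,proj(s,g+[0,0,z]),proj(t,g+[0,0,z]))
for uv in[(500,316),(500,340),(506,345),(540,316),(548,325)]: print(uv,[onz(t,*uv,z)[:2] for z in(0,40,80)])
cv2.imwrite('pics/v.png',np.hstack([cv2.resize(cv2.imread('pics/top0.png')[300:380,480:560],(400,400),interpolation=2),cv2.resize(cv2.imread('pics/scene0.png')[130:210,350:430],(400,400),interpolation=2)]))
E
```

```text
base scene z0 (370, 179) [ 405.2 -383.8    0. ]
base scene z0 (394, 179) [ 331.5 -383.8    0. ]
base scene z0 (408, 172) [ 281.4 -428.2    0. ]
40 [np.float64(371.0226078801313), np.float64(167.32963587532566)] [np.float64(506.6170684359072), np.float64(314.514616806018)]
60 [np.float64(371.5478349734471), np.float64(161.33924349064736)] [np.float64(510.27651062796537), np.float64(315.3652506071218)]
80 [np.float64(372.0826928097629), np.float64(155.24157312101573)] [np.float64(514.0873444698683), np.float64(316.251100936164)]
100 [np.float64(372.62745552652325), np.float64(149.03363577381356)] [np.float64(518.0591732695202), np.float64(317.1744033477867)]
120 [np.float64(373.18240799036687), np.float64(142.71232754170086)] [np.float64(522.2024310205521), np.float64(318.1375869153555)]
(500, 316) [array([ 397.8, -384.3]), array([ 401.7, -368.5]), array([ 405.6, -352.7])]
(500, 340) [array([ 340.8, -382.6]), array([ 346.9, -366.9]), array([ 352.9, -351.1])]
(506, 345) [array([ 329.1, -396.6]), array([ 335.6, -380.3]), array([ 342.1, -364. ])]
(540, 316) [array([ 398.2, -479.9]), array([ 402.1, -460.5]), array([ 406. , -441.1])]
(548, 325) [array([ 376.9, -498.2]), array([ 381.6, -478.1]), array([ 386.3, -458. ])]
```

View pics/v.png

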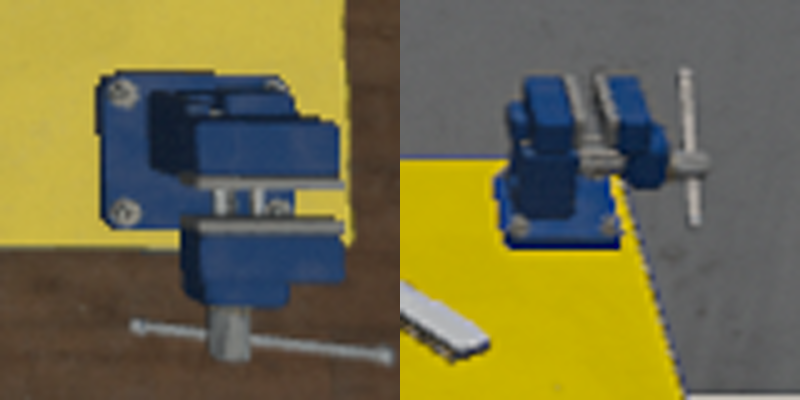

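The vice upright starts near (393,-390), roughly 110 mm tall. Gripping 30 mm towards the module's near end keeps the body clear of it.

```bash
python3 st.py 453.6 -289 60 35.5; python3 -m inch '[[[1.5,0.5,1],[-0.01,-0.019,-0.003],0.4],[[0.7,0.1,2],[0,0,0],0.4],[[0,0,2],[0,0,0],0.4],[[0,0,0],[0,0,0],0.4]]'; python3 st.py 453.6 -289 3 35.5
```

```text
qpos [ 0.38  0.61  0.28  1.8  -0.22  0.78  1.38] ee [ 463.2 -312.5  118.6] yaw_y 35.3 tilt [-0.016  0.007 -1.   ] F [-0.  -0.5  0.8]
shift cur tool frame cm [2.39 0.63 5.89] shift target frame [2.47 0.58 5.86] rotvec [-0.009 -0.014 -0.004]
t: 9.15
ee_pos: [455.2, -290.7, 68.9]
tool_rot: [0.457, 0.889, -0.001, 0.002]
wrist_force: [0.0, -0.2, 0.4]
opening: 65.1
grasp_force: 0.0
qpos [ 0.37  0.66  0.24  1.91 -0.26  0.6   1.4 ] ee [ 455.2 -290.7   68.9] yaw_y 35.57 tilt [ 0.003 -0.003 -1.   ] F [ 0.  -0.2  0.4]
shift cur tool frame cm [ 0.26 -0.03  6.59] shift target frame [ 0.23 -0.03  6.59] rotvec [0.001 0.004 0.001]
```

```bash
python3 -m inch '[[[0.2,0,2.5],[0,0,0],0.4],[[0,0,2],[0,0,0],0.4],[[0,0,1],[0,0,0],0.4],[[0,0,0.6],[0,0,0],0.4],[[0,0,0],[0,0,0],0.4]]'; python3 -c "
from h import *
s=snap('scene','scene4.png')"; python3 st.py 453.6 -289 3 35.5
```

```text
t: 9.78
ee_pos: [454.8, -290.1, 8.7]
tool_rot: [0.457, 0.89, -0.001, 0.003]
wrist_force: [0.1, -0.0, 0.2]
opening: 64.9
grasp_force: 0.0
qpos [ 0.4   0.75  0.19  1.94 -0.29  0.47  1.43] ee [ 454.9 -290.1    9. ] yaw_y 35.63 tilt [ 0.005 -0.004 -1.   ] F [-0.  -0.7  0.1]
shift cur tool frame cm [ 0.17 -0.04  0.59] shift target frame [ 0.17 -0.04  0.6 ] rotvec [0.002 0.007 0.002]
```

```bash
python3 -m inch '[[[0.1,0,0.5],[0,0,0],0.4],[[0,0,0.1],[0,0,0],0.4],[[0,0,0],[0,0,0],0.4]]' | grep -E "ee_|wrist"; python3 -m inch '[[[0,0,0],[0,0,0],-1],[[0,0,0],[0,0,0],-1],[[0,0,0],[0,0,0],-1],[[0,0,0],[0,0,0],-1],[[0,0,0],[0,0,0],-1]]' 20
```

```text
ee_pos: [453.9, -289.0, 2.4]
wrist_force: [-0.1, -0.5, -0.2]
t: 10.82
ee_pos: [454.0, -289.0, 2.5]
tool_rot: [0.457, 0.89, -0.001, 0.003]
wrist_force: [-0.4, 0.0, 0.6]
opening: 30.7
grasp_force: 20.0
```

```bash
python3 -m inch '[[[0,0,-1.5],[0,0,0],-1],[[0,0,-4],[0,0,0],-1],[[0,0,-5],[0,0,0],-1],[[0,0,0],[0,0,0],-1]]'; python3 st.py 522 -31.6 110 -3.5
```

```text
t: 11.32
ee_pos: [455.9, -290.5, 112.0]
tool_rot: [0.457, 0.89, -0.001, 0.008]
wrist_force: [-1.1, 0.8, -0.6]
opening: 30.5
grasp_force: 20.0
qpos [ 0.35  0.59  0.27  1.88 -0.24  0.69  1.38] ee [ 455.9 -290.5  112. ] yaw_y 35.64 tilt [ 0.013 -0.009 -1.   ] F [-1.1  0.8 -0.6]
shift cur tool frame cm [17.19 20.46  0.05] shift target frame [26.24  5.02  0.2 ] rotvec [0.01  0.012 0.683]
```

```bash
python3 -c "
from h import *
s=snap('scene','scene5.png');t=snap('top','top5.png')
A=s['color'][130:250,300:420][:,:,::-1];B=t['color'][190:330,380:520][:,:,::-1]
cv2.imwrite('pics/c5.png',np.hstack([cv2.resize(B,(400,400),interpolation=2),cv2.resize(A,(400,400),interpolation=2)]))"
```

```text
(no output)
```

View pics/c5.png

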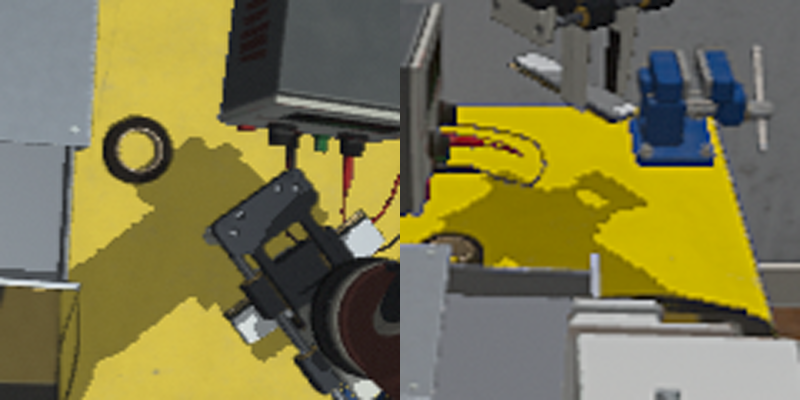

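The module is held level across its width and clear of the bench. I've now used all ten picture views, so from here I'll rely on numbers. Next I'll carry it over the drawer.

```bash
python3 -m inch '[[[3.4,4.1,0],[0,0,0],-1],[[3.4,4.1,0],[0,0,0],-1],[[3.4,4.1,0],[0,0,0],-1],[[3.4,4.1,0],[0,0,0],-1],[[3.5,4,0],[0,0,0],-1],[[0,0,0],[0.01,0.012,0.171],-1],[[0,0,0],[0,0,0.171],-1],[[0,0,0],[0,0,0.171],-1],[[0,0,0],[0,0,0.17],-1],[[0,0,0],[0,0,0],-1],[[0,0,0],[0,0,0],-1]]' | grep -E "t:|op|gr"; python3 st.py 522 -31.6 60 -3.5
cat > see.py <<'E'
from h import *
import sys
# light-grey blob of the module (bright, unsaturated) in an image region
def blob(n,x0,x1,y0,y1,thr=170):
    im=robot.get_image(n); c=im['color'].astype(int); m=(c.min(2)>thr)&(np.ptp(c,axis=2)<25)
    k=np.zeros(m.shape,np.uint8);k[y0:y1,x0:x1]=m[y0:y1,x0:x1]
    nn,l,st,ce=cv2.connectedComponentsWithStats(k)
    for i in range(1,nn):
        if st[i,4]>15: print(n,st[i],ce[i].round(1))
E
```

```text
t: 12.8
tool_rot: [0.727, 0.686, -0.004, -0.005]
opening: 30.9
grasp_force: 20.0
qpos [-0.31  0.62  0.51  1.93 -0.44  0.72  0.4 ] ee [519.  -30.7 106. ] yaw_y -3.36 tilt [-0.012  0.001 -1.   ] F [-0.3 -0.3 -0.9]
shift cur tool frame cm [-0.08  0.36  4.6 ] shift target frame [-0.08  0.3   4.6 ] rotvec [-0.012 -0.001  0.003]
```

```bash
python3 -m inch '[[[-0.1,0.3,2],[-0.012,0,0],-1],[[0,0,2.5],[0,0,0],-1],[[0,0,2],[0,0,0],-1],[[0,0,1],[0,0,0],-1],[[0,0,0],[0,0,0],-1]]' | grep -E "ee|wr|op|gr"; python3 st.py 522 -31.6 19 -3.5
```

```text
ee_pos: [522.1, -32.0, 31.3]
wrist_force: [-0.1, 0.7, 0.1]
opening: 30.6
grasp_force: 20.0
qpos [-0.24  0.73  0.41  1.98 -0.54  0.54  0.48] ee [522.1 -32.   31.3] yaw_y -3.47 tilt [ 0.     0.001 -1.   ] F [-0.1  0.7  0.1]
shift cur tool frame cm [ 0.03 -0.01  1.23] shift target frame [ 0.03 -0.01  1.23] rotvec [ 0.    -0.001  0.001]
```

```bash
python3 -m inch '[[[0,0,0.7],[0,0,0],-1],[[0,0,0.4],[0,0,0],-1],[[0,0,0],[0,0,0],-1]]' | grep -E "ee|wr|op|gr"; python3 -m inch '[[[0,0,0.2],[0,0,0],-1],[[0,0,0],[0,0,0],-1]]' | grep -E "ee|wr|op|gr"
```

```text
ee_pos: [522.4, -31.8, 20.6]
wrist_force: [-0.7, -0.1, -0.8]
opening: 30.8
grasp_force: 20.0
ee_pos: [522.6, -31.9, 18.8]
wrist_force: [-0.4, -0.1, -0.6]
opening: 30.7
grasp_force: 20.0
```

```bash
python3 -m inch '[[[0,0,0.1],[0,0,0],-1],[[0,0,0],[0,0,0],-1]]' | grep -E "ee|wr|op|gr"; python3 -m inch '[[[0,0,0],[0,0,0],-0.3],[[0,0,0],[0,0,0],-0.1],[[0,0,0],[0,0,0],-0.1],[[0,0,0],[0,0,0],-0.1]]'| grep -E "ee|wr|op|gr"; python3 -m inch '[[[0,0,-1],[0,0,0],-0.1],[[0,0,-3],[0,0,0],-0.1],[[0,0,-5],[0,0,0],-0.1],[[0,0,-5],[0,0,0],-0.1],[[0,0,-5],[0,0,0],-1],[[0,-5,0],[0,0,0],-1],[[0,-4,0],[0,0,0],-1],[[0,0,0],[0,0,0],-1]]'; python3 st.py 432 -56 200 -3.5
```

```text
ee_pos: [522.9, -31.9, 18.4]
wrist_force: [-1.2, -0.1, 4.6]
opening: 30.9
grasp_force: 20.0
ee_pos: [522.4, -31.9, 17.5]
wrist_force: [0.4, 0.2, -0.3]
opening: 42.0
grasp_force: 0.0
t: 15.8
ee_pos: [429.1, -26.3, 208.1]
tool_rot: [0.729, 0.685, 0.001, -0.001]
wrist_force: [-0.1, 0.0, -0.6]
opening: 6.6
grasp_force: 0.0
qpos [-0.48  0.34  0.65  2.05 -0.28  0.84  0.28] ee [429.1 -26.3 208.1] yaw_y -3.54 tilt [-0.     0.003 -1.   ] F [-0.1  0.  -0.6]
shift cur tool frame cm [-2.95  0.47  0.8 ] shift target frame [-2.95  0.47  0.81] rotvec [-0.    -0.003 -0.001]
```

Touchdown felt at 4.6 N, and the module is released. I'll check where it lies by segmentation, without viewing.

```bash
python3 - <<'E'
from h import *
np.set_printoptions(suppress=True,precision=1)
y=np.radians(-3.5);ux=np.array([np.cos(y),np.sin(y),0]);uy=np.array([-np.sin(y),np.cos(y),0])
for n in('top','scene'):
    im=snap(n,n+'6.png'); c=im['color'].astype(int)
    e=[proj(im,np.array([521,-62,24])+a*15*ux+b*66*uy) for a,b in((1,1),(1,-1),(-1,-1),(-1,1))]; print(n,'exp',np.array(e))
    m=((c.min(2)>185)&(np.ptp(c,axis=2)<30)).astype(np.uint8)
    nn,l,st,ce=cv2.connectedComponentsWithStats(m); E=np.mean(e,0)
    for i in range(1,nn):
        if st[i,4]>20 and np.linalg.norm(ce[i]-E)<70:
            r=cv2.minAreaRect(np.argwhere(l==i)[:,::-1].astype(np.float32)); print(st[i],ce[i],r)
    # coarse brightness map along expected module region
    u0,u1=int(min(p[0] for p in e))-8,int(max(p[0] for p in e))+8; v0,v1=int(min(p[1] for p in e))-8,int(max(p[1] for p in e))+8
    print(u0,v0); print(c[v0:v1:2,u0:u1:3].min(2))
E
```

```text
top exp [[339.4 256.3]
 [394.7 259.8]
 [394.1 272.4]
 [338.7 268.9]]
[388 262   6  10  51] [390.5 266.4] ((390.5, 266.5), (9.0, 5.0), 90.0)
[383 288  24   3  35] [393.5 289.1] ((394.48529052734375, 289.191162109375), (23.085647583007812, 1.3805370330810547), 4.39870548248291)
330 248
[[130 131 132 132  76  77  76  76  77  76  76  77  77  77 130 130 129 129
  129 129 128 127 126 126]
 [140 132 132  77  78  76  77  76  78  77  76  76  75  98 131 130 130 129
  129 128 128 129 126 126]
 [114 133 119  76  78  77  78  76  76  77  77  77  78  98 130 131 129 129
  130 129 128 129 128 127]
 [111 132 120  77  76  76  77  78  77  76  76  77  77  77  97 129 130 131
  129 130 129 128 128 128]
 [111 134  77  76  78  79  77  76  76  77  77  77  77  77  76 130 131 130
  130 129 130 129 128 128]
 [119 134  78  38  58  58  47  47  66  57  50  35  61  61  73  78 137 103
  129 130 131 130 129 127]
 [113 121  78  86 143 108  73  57  69  57  56  44  37  46  38  62  63  82
   90  87 115  95 129 128]
 [134 121  78  82 130  79  76  67  73 149  74  74  73  74  74  62  69  56
   57 185 214 150 130 129]
 [135  
[... 1351 characters left out ...]
33 117 118]
 [117 118 117 105 186 180 180 119 118 118]
 [118 118 118  81 193 186 185 120 119 118]
 [117 118 117 114 124 119 134 109 118 120]
 [119 122  90  76 131 116 117 116 120 121]
 [123 103  77  48 131 123 118  73  87 108]
 [ 74  76  78  54 133 121 120  72  78 104]
 [ 78  77  78  54 121 121 120  80  78 104]
 [ 79  78  78  42 124 120 119  98  80 105]
 [ 79  77  77  62 124 119 120  97  79 103]
 [ 78  79  78  46 124 120 119  96  78 122]
 [ 77  77  78  41 124 119 120  87  79 117]
 [ 76  77  78  46 125 120 120  92  78 117]
 [144 110 111  76 114 119  98  72  72 113]
 [ 58  65  66  73  79  86  91  86  89 125]
 [ 67  65  66  66  66  65  66  64  66  63]
 [ 66  67  67  65  67  66  67  69  67  67]]
```

The module lies flat at the drawer's middle, with its projected extent matching the prediction. Now I'll go down in front of the drawer.

```bash
python3 -m inch '[[[-2.9,0.2,0],[0,0,0],-1],[[0,0,5],[0,0,0],-1],[[0,0,5],[0,0,0],-1],[[0,0,3],[0,0,0],-1],[[0,0,0],[0,0,0],-1]]' | grep -E "t:|ee|wr"; python3 st.py 431 -56 20 -3.5
```

```text
t: 16.52
ee_pos: [432.7, -55.8, 75.9]
tool_rot: [0.729, 0.685, -0.001, -0.001]
wrist_force: [-0.2, 0.2, 0.5]
qpos [-0.24  0.57  0.46  2.18 -0.52  0.5   0.56] ee [432.7 -55.8  75.9] yaw_y -3.52 tilt [-0.002  0.    -1.   ] F [-0.2  0.2  0.5]
shift cur tool frame cm [-0.03 -0.16  5.59] shift target frame [-0.03 -0.17  5.59] rotvec [-0.002 -0.    -0.   ]
```

```bash
python3 -m inch '[[[0,-0.2,3],[0,0,0],-1],[[0,0,2.3],[0,0,0],-1],[[0,0,0],[0,0,0],-1]]' | grep -E "t:|ee|wr"; python3 -m inch '[[[0,1,0],[0,0,0],-1],[[0,0.5,0],[0,0,0],-1],[[0,0.5,0],[0,0,0],-1],[[0,0.5,0],[0,0,0],-1],[[0,0,0],[0,0,0],-1]]' | grep -E "t:|ee|wr"; python3 st.py 540 -63 20 -3.5
```

```text
t: 16.9
ee_pos: [431.9, -55.5, 24.6]
tool_rot: [0.728, 0.685, 0.001, 0.0]
wrist_force: [-0.4, 0.5, 1.0]
t: 17.52
ee_pos: [456.2, -56.8, 24.6]
tool_rot: [0.728, 0.685, 0.001, 0.001]
wrist_force: [-0.2, 0.6, 0.1]
qpos [-0.16  0.68  0.36  2.15 -0.61  0.4   0.63] ee [456.2 -56.8  24.6] yaw_y -3.48 tilt [ 0.002  0.001 -1.   ] F [-0.2  0.6  0.1]
shift cur tool frame cm [-0.11  8.4   0.48] shift target frame [-0.11  8.4   0.46] rotvec [ 0.002 -0.001  0.   ]
```

```bash
python3 -m inch '[[[0,0.5,0],[0,0,0],-1],[[0,0.7,0],[0,0,0],-1],[[0,0.7,0],[0,0,0],-1],[[0,0.7,0],[0,0,0],-1],[[0,0.7,0],[0,0,0],-1],[[0,0.7,0],[0,0,0],-1],[[0,0,0],[0,0,0],-1]]' | grep -E "t:|ee|wr"; python3 -m inch '[[[-0.1,0.7,0],[0,0,0],-1],[[0,0.7,0],[0,0,0],-1],[[0,0.7,0],[0,0,0],-1],[[0,0.7,0],[0,0,0],-1],[[0,0.5,0],[0,0,0],-1],[[0,0.5,0],[0,0,0],-1],[[0,0,0],[0,0,0],-1]]' | grep -E "t:|ee|wr"; python3 st.py 559 -64 20 -3.5
```

```text
t: 18.4
ee_pos: [496.8, -59.5, 24.6]
tool_rot: [0.728, 0.685, 0.001, 0.001]
wrist_force: [-1.3, -0.5, -0.7]
t: 19.27
ee_pos: [534.3, -62.7, 24.7]
tool_rot: [0.728, 0.685, 0.001, 0.001]
wrist_force: [-2.2, 1.9, -0.2]
qpos [-0.19  0.76  0.42  1.94 -0.56  0.56  0.56] ee [534.3 -62.7  24.7] yaw_y -3.48 tilt [ 0.003  0.    -1.   ] F [-2.2  1.9 -0.2]
shift cur tool frame cm [0.02 2.48 0.48] shift target frame [0.02 2.48 0.47] rotvec [ 0.003 -0.     0.   ]
```

```bash
python3 -m inch '[[[0,0.5,0],[0,0,0],-1],[[0,0.5,0],[0,0,0],-1],[[0,0.5,0],[0,0,0],-1],[[0,0.4,0],[0,0,0],-1],[[0,0,0],[0,0,0],-1]]' | grep -E "t:|ee|wr";  for i in 1 2 3; do python3 -m inch '[[[0,0.25,0],[0,0,0],-1],[[0,0,0],[0,0,0],-1]]' | grep -E "ee_pos|force: \["; done
```

```text
t: 19.9
ee_pos: [553.5, -64.1, 24.7]
tool_rot: [0.728, 0.685, 0.001, 0.001]
wrist_force: [-1.6, 1.4, -0.8]
ee_pos: [555.6, -64.2, 24.8]
wrist_force: [-1.6, 1.1, -0.9]
ee_pos: [557.8, -64.4, 24.8]
wrist_force: [-1.8, 0.2, -2.0]
ee_pos: [559.8, -64.5, 24.7]
wrist_force: [-3.5, -0.5, 0.8]
```

```bash
python3 -m inch '[[[0,0.2,0],[0,0,0],-1],[[0,0,0],[0,0,0],-1]]' | grep -E "ee_pos|force: \["
```

```text
ee_pos: [559.9, -64.4, 24.7]
wrist_force: [-7.3, -0.2, 3.4]
```

It's at the stop again, at the same position and 7 N. I'll release gently.

```bash
python3 -m inch '[[[0,-0.4,0],[0,0,0],-1],[[0,-0.6,0],[0,0,0],-1],[[0,-1,0],[0,0,0],-1],[[0,-2,0],[0,0,0],-1],[[0,-3,-1],[0,0,0],-1],[[0,-2,-5],[0,0,0],-1],[[0,-1,-6],[0,0,0],-1],[[0,0,-5],[0,0,0],-1],[[6,-1,0],[0,0,0],-1],[[6,0,0],[0,0,0],-1],[[6,0,0],[0,0,0],-1],[[0,0,0],[0,0,0],-1]]' | grep -E "t:|ee|wr"
python3 - <<'E'
from h import *
np.set_printoptions(suppress=True,precision=1)
for n in('top','scene'):
    a=cv2.imread(f'pics/{n}0.png').astype(int)
    im=snap(n,n+'9.png'); b=im['color'][:,:,::-1].astype(int)
    d=(abs(a-b).max(2)>40).astype(np.uint8)
    nn,l,st,ce=cv2.connectedComponentsWithStats(d)
    print(n,[(list(st[i]),ce[i].round()) for i in range(1,nn) if st[i,4]>12])
    for nm,p in(('front+',[470,37,52]),('front-',[459,-154,52]),('shut+',[570,35,52]),('shut-',[558,-162,52]),('tape',[574,-208,19]),('narrow',[590,165,52])): 
        u,v=map(int,proj(im,p)); print(nm,u,v,'diff',abs(a-b)[v-6:v+7,u-6:u+7].mean().round(1))
print(robot.observe()['t'])
E
```

```text
t: 22.4
ee_pos: [463.3, 128.5, 194.6]
tool_rot: [0.724, 0.69, 0.003, -0.0]
wrist_force: [0.4, -0.9, 0.2]
top [([np.int32(275), np.int32(229), np.int32(16), np.int32(6), np.int32(63)], array([282., 231.])), ([np.int32(206), np.int32(228), np.int32(104), np.int32(131), np.int32(8221)], array([259., 298.])), ([np.int32(273), np.int32(235), np.int32(21), np.int32(3), np.int32(42)], array([283., 236.])), ([np.int32(444), np.int32(264), np.int32(52), np.int32(43), np.int32(772)], array([469., 285.])), ([np.int32(287), np.int32(325), np.int32(12), np.int32(18), np.int32(119)], array([292., 334.])), ([np.int32(273), np.int32(421), np.int32(40), np.int32(44), np.int32(1191)], array([292., 440.])), ([np.int32(308), np.int32(422), np.int32(41), np.int32(15), np.int32(365)], array([330., 428.])), ([np.int32(358), np.int32(440), np.int32(14), np.int32(15), np.int32(54)], array([366., 448.])), ([np.int32(305), np.int32(458), np.int32(10), np.int32(14), np.int32(34)], array([310., 463.]))]
front+ 325 286 diff 8.9
front- 407 291 diff 10.0
shut+ 326 242 diff 9.4
shut- 410 248 diff 9.7
tape 427 242 di
[... 272 characters left out ...]
32(41), np.int32(42), np.int32(1307)], array([393.,  56.])), ([np.int32(557), np.int32(59), np.int32(83), np.int32(123), np.int32(2549)], array([592., 101.])), ([np.int32(588), np.int32(97), np.int32(52), np.int32(117), np.int32(1448)], array([625., 150.])), ([np.int32(326), np.int32(120), np.int32(109), np.int32(102), np.int32(4125)], array([376., 171.])), ([np.int32(545), np.int32(165), np.int32(9), np.int32(34), np.int32(54)], array([548., 185.])), ([np.int32(308), np.int32(272), np.int32(42), np.int32(36), np.int32(944)], array([329., 292.]))]
front+ 361 250 diff 5.0
front- 359 205 diff 17.9
shut+ 317 249 diff 3.8
shut- 321 203 diff 3.0
tape 315 204 diff 3.6
narrow 308 288 diff 16.1
22.5
```

The wide drawer front matches its initial shut appearance in both views. The differences near the narrow box look like the arm's shadow, so I'll move aside and confirm.

```bash
python3 -m inch '[[[-5,0,-4],[0,0,0],-1],[[-6,0,-2],[0,0,0],-1],[[-6,0,0],[0,0,0],-1],[[-6,0,0],[0,0,0],-1],[[-6,0,0],[0,0,0],-1],[[0,0,0],[0,0,0],-1]]' | grep -E "t:|ee|wr"
python3 - <<'E'
from h import *
for n,(x0,x1,y0,y1) in(('top',(240,300,165,245)),('scene',(230,325,268,335)),('top',(320,345,170,255)),('top',(120,225,190,265))):
    a=cv2.imread(f'pics/{n}0.png').astype(int); b=robot.get_image(n)['color'][:,:,::-1].astype(int)
    d=abs(a-b).max(2)[y0:y1,x0:x1]; print(n,d.mean().round(1),(d>40).sum())
E
```

```text
t: 23.25
ee_pos: [442.7, -174.0, 254.4]
tool_rot: [0.734, 0.679, 0.0, 0.003]
wrist_force: [0.2, -0.1, -0.9]
top 14.0 0
scene 1.6 0
top 14.7 0
top 15.4 4
```

Both drawers are shut and the narrow box, reel and brush are unchanged (the tape was checked in the previous pictures), so I'm handing in.

```bash
python3 -c "
from plant import robot
print(robot.close_job())"
```

```text
the job is handed in; nothing more can be done
None
```

The job is handed in at about 23 s: the module lies flat in the wide drawer, which is pressed shut and latched, and the narrow drawer, tape, brush and reel look unchanged in the final camera checks.

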